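Stopper the flask and let it down into the dry-block thermostat

ROBOT

A 6-joint arm with a two-finger parallel gripper is mounted at the origin on the work surface. World frame = base frame: x ahead of the robot, y to its left, z up, the work surface at z = 0. Lengths are in m, angles in rad, forces in N, time in s.
With the tool pointing down it reaches from about 0.25 to 0.775 m from the base axis. Payload 8.9 kg.
Tool frame: the origin (TCP) lies midway between the tips of the shut fingers; the grasp point (between the pads) lies 19 mm behind it; z points along the fingers, y is the line along which they close (so a half turn about z gives the same grasp; the last joint's range is limited). The gripper opens to 85 mm and grips with 20 to 120 N. Pads are 22 mm wide; open, the fingers measure 114 mm over their backs; the gripper's body (76 mm by 85 mm) begins 54 mm behind the grasp point. The pads swing forward as they close: fully open they stand 13 mm farther back than shut.
Start: joints at [-1.398, 0.291, -0.153, 1.127, 0, 1.431], TCP at [0.161, -0.5, 0.231] pointing down, gripper open.
Joint ranges: [-2.52, 2.52], [-0.91, 1.74], [-1.3, 1.37], [-1.96, 2.02], [-1.52, 1.47], [-3.14, 3.14]. Speed limits (rad/s): [2.22, 2.22, 2.79, 3.14, 3.14, 3.14].

INTERFACE

Orientations are given as [roll, pitch, yaw] about the fixed x, y, z axes, in that order (R = Rz(yaw) Ry(pitch) Rx(roll)).
In Python, from rig import state, capture, finish_job gives the robot as it stands.
- The arm moves only by the tool step_arm, never from a script. Its argument "rows" is a list of rows, each an object of numbers: "x", "y", "z": the shift along the tool's x, y, z in m; "ax", "ay", "az": the turn, a rotation vector about the tool's x, y, z in degrees. In form: [{"x": .., "y": .., "z": .., "ax": .., "ay": .., "az": ..}, ...]. A call has 1 to 5 rows; each row is the pose to reach, as a shift and turn from the pose commanded when the call began, along the tool's axes at that moment; what a row does not reach only later rows make up. A row lasts 1/10 s, in which the tool goes at most 50 mm and 8.59 degrees, less where a joint would pass 70% of its speed; a pose out of reach is approached as far as the arm can. A call with a gripper value outside its range is refused whole. "gripper" is the closure, from 0 (fully open) to 1 (shut), set as the call begins (left out, the last holds). The fingers move at their own pace and stop on an object; "grip_force" is the grip in N (left out, the last holds). Time passes only in rows, so rows that repeat a pose let the fingers close. It gives the time, the measured TCP pose, the force, the opening and the grip force at its end, in the units of the state.
- state(): the state, without advancing time (a new reading comes with each control period).
- capture(name): name is "scene" or "top" or "wrist"; returns a dict with "img" (400x640x3 uint8, red, green, blue), "fx", "fy", "cx", "cy" (pixels), "dist_coeffs" ([k1, k2, p1, p2, k3] as OpenCV has them; the pictures are not rectified), "world_to_cam" (4x4, takes a point from world to camera coordinates); the wrist camera has in their place "mount" (4x4, takes a point from camera to tool coordinates, whose origin is the TCP and whose axes are the flange's). Camera axes: x right, y down, z forward; pixel columns grow to the right and rows downward; lengths in m; the calibration is good to about 2 mm. A picture is of the moment at which its call begins: read the wrist's pose just before it. There is no depth.
- finish_job(): hands the job in; it is judged then, once.
The state is a dict: "t": time; "joint_positions": joint angles; "qvel": joint speeds; "effort": joint torques, N m; "eef_pos": TCP position; "orientation": TCP orientation; "force": force on the tool from outside, world axes, zero at the start; "ft_torque": the same for the moment, N m; "opening": finger opening in m; "grasp_force": force on a finger pad.
Only numpy, scipy, OpenCV 4.12 (cv2) and the standard library are available. Lean on these libraries where they do the work, as an engineer would, in place of code of your own. Each camera call takes 0.05 s, during which the arm holds its last target. There are 200 camera calls.

TASK

Stopper the conical flask that hangs raised over the thermostat: take the smaller of the two white stoppers from the tray, set it upright and fully home in the flask neck, and let go of it. Then pull the black knob of the lock plunger on the column fully out towards you and keep it held out while the lift glides down by itself, until the flask is all the way down in the block. Finish still holding the knob fully out, with the flask stoppered, and leave the large stopper, the jar and the weight where they stand.

Things in the scene. Friction and masses are not known exactly. Their poses are not given: they have to be found in the camera images.
- thermostat: Dry-block thermostat, fixed to the bench: base plate 220 x 250 x 12 mm, white housing 200 x 160 mm with aluminium block, top 120 mm above the bench, front face at x = -103 mm. Origin on the bench; x points to its back (away from the operator), y left, z up. In its frame the flask and the block's well (77 mm wide, floor 70 mm above the bench) lie at (0, -65) mm, the lift's column at (0, +65) mm.
- flask: Clear glass conical flask, 64 mm wide at the base, 110 mm high, clamped by its neck in the lift: it moves only up and down with the lift. Origin: centre of its underside, 135 mm above the bench at the start; z up. Neck 36 mm outside, bore 29 mm, straight for 40 mm. The 52 mm wide clamp ring lies 23 to 37 mm below the rim; its dark arm leads to the column.
- flask_rim (a point): Centre of the flask's mouth, in the plane of its rim, 245 mm above the bench at the start; z up along the neck.
- stopper: The smaller white plastic stopper, standing on its narrow end in the tray: tapered plug 23.6 mm wide below, 26.8 mm above, 28 mm long, under a round head 40 mm wide, 22 mm high (50 mm in all). About 35 g. Origin: centre of the plug's lower end; z up its axis. Take it by the head. Seated, the head's flat underside rests on the flask's rim; the plug has about 1 mm clearance all round.
- stopper_shoulder (a point): On the stopper's axis in the plane of the flat underside of its head, 28 mm above the stopper's origin; z along the axis.
- knob: Black cylindrical pull knob of the lock plunger, 28 mm diameter, 24 mm long, axis level along the thermostat's x. Origin: its centre, 165 mm above the bench and 74 mm in front of the column axis when in; its axes are those of the thermostat. It is pulled straight along the thermostat's -x (towards the operator). It does not turn.
- plunger (a joint): How far the plunger is pulled out, m: 0 in (pin in its hole), 0.014 fully out against its stop. A spring draws it back with 6 N when in, 16 N when fully out, and while it is in, the weight of the lift on the pin adds about 1 N of friction. The pin's tip leaves the bar only after about 9 mm.
- lift (a joint): How far the lift with the flask has come down, m: 0 raised and locked, 0.060 fully down (flask 5 mm over the well floor). Once the pin is held clear it sinks by its own weight in about 2 s, damped. The bar has further lock holes at 0.030 and 0.060: if the knob is let go early the pin catches there.
- tray: Flat stainless tray 200 x 100 mm, rim 10 mm high, floor 2 mm above the bench, fixed; origin at the centre of its underside, x along its length, z up. Both stoppers stand in it on its long middle line, 100 mm apart.
- stopper_large: Bystander: the larger white stopper in the tray, head 54 mm wide, 58 mm high in all, too big for the flask. Origin: centre of its lower end.
- sample_jar: Bystander: small amber jar with black cap, 44 mm wide, 62 mm high, standing in front of the housing. Origin: centre of its underside.
- weight: Bystander: steel 200 g calibration weight, 32 mm wide, 50 mm high, standing to the left of the column. Origin: centre of its underside.
- column_top (a point): Centre of the top of the upright aluminium column (38 x 48 mm, 249 mm high) left of the housing, that guides the lift; axes those of the thermostat. At 165 mm height a 34 mm boss and a steel sleeve stick out of its front to 60 mm from the column axis; the plunger knob sits in front of them.
There are look-alikes about, which are no part of the job. What is shaped like the stopper but purple is not meant.

How it is judged:
By the outcome, as a careful person would: the job done as asked, in the order asked, and still so for the second after the job is handed in, while the arm keeps its last pose, push and grip.
It also fails if it takes over 61 s, if anything falls off the work surface, if the arm or the gripper's body presses on something with over 40 N, if the wrist force passes 120 N, or if a joint passes its speed limit or range.

## Working session

There is one attempt and no reset: what is moved stays moved. The work goes in short steps, Python scripts to look and compute and a tool call to move; the robot and the scene stay as the last step left them, time stands still between calls to the robot, and variables do not carry over. Pictures are saved under pics/ and viewed, at most 10 in all, crops included, and the job is handed in when it is done.

Besides the shell and the picture viewer there is one more tool, called after "Call:" in YAML: its name, and indented under it one key for each argument. step_arm: Moves the arm, as the interface text tells. Its arguments: {"type":"object","properties":{"rows":{"type":"array","items":{"type":"object","properties":{"x":{"type":"number"},"y":{"type":"number"},"z":{"type":"number"},"ax":{"type":"number"},"ay":{"type":"number"},"az":{"type":"number"}}}},"gripper":{"type":"number"},"grip_force":{"type":"number"}},"required":["rows"]}

```bash
mkdir -p pics; ls; python3 - <<'E'
from rig import state,capture
import cv2,json,numpy as np
print(state())
for n in("scene","top"):
    c=capture(n); cv2.imwrite(f"pics/{n}0.png",c["img"][:,:,::-1])
    print(n,[c[k] for k in("fx","fy","cx","cy","dist_coeffs")],np.array(c["world_to_cam"]).round(4).tolist())
E
```

```text
pics
{'t': 0.0, 'joint_positions': array([-1.39831179e+00,  2.91311355e-01, -1.54109832e-01,  1.12669373e+00,
       -2.35500733e-05,  1.43149158e+00]), 'qvel': array([ 0.00075636,  0.00075433, -0.00058608,  0.00015619,  0.00088322,
       -0.00258632]), 'effort': array([ 1.22335918e-03, -5.37144005e+01,  3.31370866e+01,  1.60348706e-02,
       -1.18723601e-04, -6.85662258e-06]), 'eef_pos': array([ 0.16096948, -0.4992616 ,  0.23072231]), 'orientation': array([-3.14028356e+00, -1.59771017e-04,  3.11789192e-01]), 'force': array([ 0.62105423, -0.36425906,  0.18569744]), 'ft_torque': array([ 0.00845096,  0.00660193, -0.02155224]), 'grasp_force': 0.0, 'opening': 0.08516552073165153}
scene [408.9268620711085, 408.9268620711085, 319.5868636932511, 197.82069296914685, array([0.00462984, 0.        , 0.        , 0.        , 0.        ])] [[0.2916, 0.9563, 0.0204, -0.252], [0.6502, -0.1825, -0.7375, -0.2077], [-0.7015, 0.2284, -0.6751, 1.4674], [0.0, 0.0, 0.0, 1.0]]
top [420.40321855502964, 420.40321855502964, 323.12704302314404, 201.12530523894935, array([0.03936182, 0.        , 0.        , 0.        , 0.        ])] [[-0.0167, -0.9994, 0.0305, 0.0711], [-0.9903, 0.0123, -0.1386, 0.5503], [0.1382, -0.0325, -0.9899, 1.0855], [0.0, 0.0, 0.0, 1.0]]
```

View pics/scene0.png

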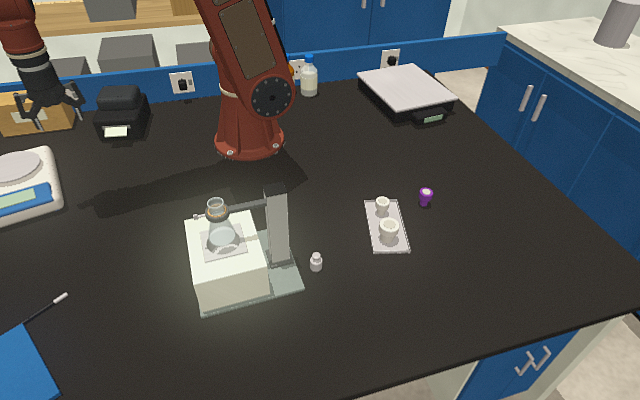

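View pics/top0.png

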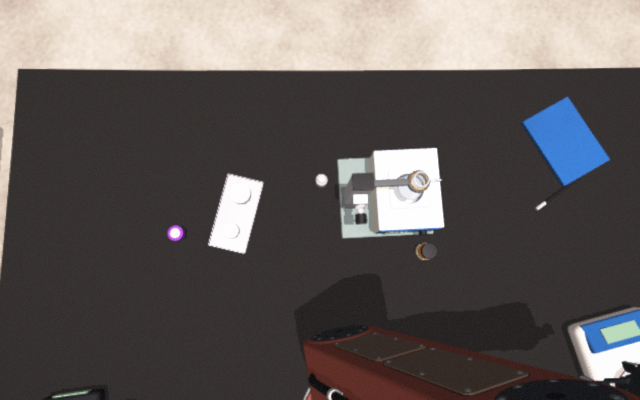

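The top view shows the tray at (236,214). White stoppers stand at (233,232), the small one, and (242,196), the large one, with a purple look-alike at (175,233). The flask mouth is at about (418,181), the knob at about (361,218), the weight at (321,180) and the jar at (426,251). I'll enlarge these to confirm which is which.

```bash
python3 - <<'E'
import cv2,numpy as np
a=cv2.imread("pics/top0.png");b=cv2.imread("pics/scene0.png")
r=lambda i,w,h:cv2.resize(i,(w,h),interpolation=cv2.INTER_CUBIC)
A=np.hstack([r(a[165:265,200:270],280*5//5*1,400),r(a[140:265,330:455],500,500)[:400]])
cv2.imwrite("pics/c1.png",np.vstack([r(a[140:260,200:460][:, :],780,360)[:0+360,:],]))
# top crop: tray x5 | thermostat x5
L=r(a[168:258,205:270],325,450);R=r(a[142:242,335:445][:90],550,450)[:,:470]
cv2.imwrite("pics/c1.png",np.hstack([L,R]))
L=r(b[185:265,355:440],340,320);R=r(b[180:260,180:295],460,320)
cv2.imwrite("pics/c2.png",np.hstack([L,R]))
E
```

```text
(no output)
```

View pics/c1.png

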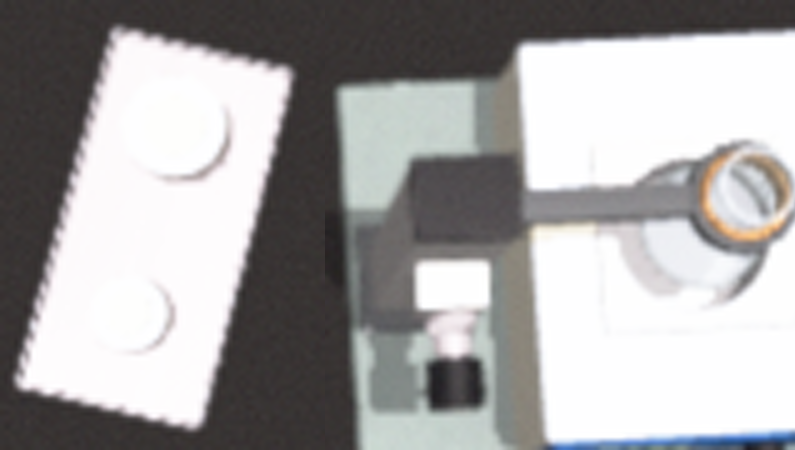

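View pics/c2.png

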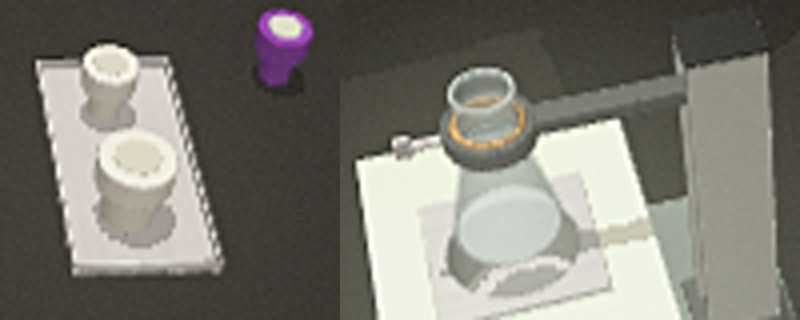

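The enlarged crops confirm the target. The small white stopper is at top (232,231) and scene (382,201). The larger white one nearer the back is the bystander, and the purple one stands outside the tray. Next I'll locate everything numerically.

```bash
cat > h.py <<'E'
import numpy as np,cv2
from rig import state,capture
from scipy.spatial.transform import Rotation as Ro
def K(c): return np.array([[c["fx"],0,c["cx"]],[0,c["fy"],c["cy"]],[0,0,1.]])
def ray(c,uv,W=None):
    W=np.array(c["world_to_cam"]) if W is None else W
    p=cv2.undistortPoints(np.array([[uv]],float),K(c),np.array(c["dist_coeffs"]))[0,0]
    R=W[:3,:3];return -R.T@W[:3,3],R.T@np.array([p[0],p[1],1])
def atz(c,uv,z,W=None):
    o,d=ray(c,uv,W);return o+d*(z-o[2])/d[2]
def proj(c,P,W=None):
    W=np.array(c["world_to_cam"]) if W is None else W
    return cv2.projectPoints(np.array(P,float).reshape(-1,1,3),cv2.Rodrigues(W[:3,:3])[0],W[:3,3],K(c),np.array(c["dist_coeffs"]))[0][:,0]
def wristW(c,s):
    T=np.eye(4);T[:3,:3]=Ro.from_euler("xyz",s["orientation"]).as_matrix();T[:3,3]=s["eef_pos"]
    return np.linalg.inv(T@np.array(c["mount"]))
def save(n,c): cv2.imwrite(f"pics/{n}.png",c["img"][:,:,::-1])
E
python3 - <<'E'
from h import *
t=capture("top");s=capture("scene")
print("stopper",atz(t,(231.6,231),.052),atz(s,(382.5,201.2),.052))
print("rim",atz(t,(419.4,180),.245),atz(s,(215.2,202.4),.245))
print("knob",atz(t,(361,218.3),.173))
print("large",atz(t,(241,193.5),.06))
print("jar",atz(t,(427,250),.062),"weight",atz(t,(321,180),.05))
print("tray corners",[atz(t,p,.01).round(3) for p in((228.5,174),(263,182),(208,245),(245,253))])
h=[(374,150.5),(437.5,148.5),(442,228),(376,231.5)]
print("housing",[atz(t,p,.12).round(3) for p in h])
c=capture("wrist");print(np.array(c["mount"]).round(4).tolist(),c["fx"])
E
```

```text
stopper [0.47419101 0.30170059 0.052     ] [0.47850294 0.3040216  0.052     ]
rim [ 0.56656261 -0.14257459  0.245     ] [ 0.57079542 -0.14742406  0.245     ]
knob [ 0.49075433 -0.02034645  0.173     ]
large [0.57085259 0.2773286  0.06      ]
jar [ 0.41715493 -0.20224108  0.062     ] weight [0.60630863 0.06817736 0.05      ]
tray corners [array([0.633, 0.32 , 0.01 ]), array([0.61 , 0.226, 0.01 ]), array([0.441, 0.371, 0.01 ]), array([0.418, 0.273, 0.01 ])]
housing [array([ 0.667, -0.065,  0.12 ]), array([ 0.671, -0.226,  0.12 ]), array([ 0.469, -0.226,  0.12 ]), array([ 0.463, -0.063,  0.12 ])]
[[-0.0007, -0.9643, -0.2647, 0.0664], [1.0, -0.0006, -0.0005, -0.0012], [0.0003, -0.2647, 0.9643, -0.1436], [0.0, 0.0, 0.0, 1.0]] 336.6073500519349
```

Call:
step_arm:
  rows:
    - {"x":0.027,"y":-0.034,"az":6.6}
    - {"x":0.055,"y":-0.068,"az":13.2}
    - {"x":0.083,"y":-0.102,"az":19.8}
    - {"x":0.111,"y":-0.136,"az":26.4}
    - {"x":0.139,"y":-0.17,"az":33}
  gripper: 0

```text
validation failed for argument at $.ro...
```

Call:
step_arm:
  rows:
    - {"x":0.027,"y":-0.034,"z":0,"ax":0,"ay":0,"az":6.6}
    - {"x":0.055,"y":-0.068,"z":0,"ax":0,"ay":0,"az":13.2}
    - {"x":0.083,"y":-0.102,"z":0,"ax":0,"ay":0,"az":19.8}
    - {"x":0.111,"y":-0.136,"z":0,"ax":0,"ay":0,"az":26.4}
    - {"x":0.139,"y":-0.17,"z":0,"ax":0,"ay":0,"az":33}

```text
t: 0.75
eef_pos: [0.2414, -0.2936, 0.2312]
orientation: [3.142, -0.0, -0.269]
force: [1.5, -0.3, 0.8]
opening: 0.0851
grasp_force: 0.0
```

Call:
step_arm:
  rows:
    - {"x":0.0,"y":-0.045,"z":0,"ax":0,"ay":0,"az":0}
    - {"x":0.0,"y":-0.09,"z":0,"ax":0,"ay":0,"az":0}
    - {"x":0.0,"y":-0.135,"z":0,"ax":0,"ay":0,"az":0}
    - {"x":0.0,"y":-0.18,"z":0,"ax":0,"ay":0,"az":0}
    - {"x":0.0,"y":-0.225,"z":0,"ax":0,"ay":0,"az":0}

```text
t: 1.25
eef_pos: [0.3, -0.0764, 0.2315]
orientation: [3.141, -0.001, -0.265]
force: [0.7, -0.3, 0.0]
opening: 0.0855
grasp_force: 0.0
```

Call:
step_arm:
  rows:
    - {"x":0.0,"y":-0.045,"z":0,"ax":0,"ay":0,"az":0}
    - {"x":0.0,"y":-0.09,"z":0,"ax":0,"ay":0,"az":0}
    - {"x":0.0,"y":-0.135,"z":0,"ax":0,"ay":0,"az":0}
    - {"x":0.0,"y":-0.18,"z":0,"ax":0,"ay":0,"az":0}
    - {"x":0.0,"y":-0.225,"z":0,"ax":0,"ay":0,"az":0}

```text
t: 1.75
eef_pos: [0.3286, 0.014, 0.2313]
orientation: [-3.1, 0.001, -0.223]
force: [-0.4, -0.2, -0.1]
opening: 0.0855
grasp_force: 0.0
```

Call:
step_arm:
  rows:
    - {"x":0.015,"y":-0.04,"z":0,"ax":0,"ay":0,"az":0}
    - {"x":0.03,"y":-0.08,"z":0,"ax":0,"ay":0,"az":0}
    - {"x":0.045,"y":-0.12,"z":0,"ax":0,"ay":0,"az":0}
    - {"x":0.06,"y":-0.16,"z":0,"ax":0,"ay":0,"az":0}
    - {"x":0.07,"y":-0.185,"z":0,"ax":0,"ay":0,"az":0}

```text
t: 2.25
eef_pos: [0.3931, 0.0332, 0.2372]
orientation: [-3.059, 0.002, -0.17]
force: [-0.0, -0.7, 0.2]
opening: 0.0853
grasp_force: 0.0
```

Call:
step_arm:
  rows:
    - {"x":0,"y":0,"z":0.02,"ax":0,"ay":0,"az":0}
    - {"x":0,"y":0,"z":0.05,"ax":0,"ay":0,"az":0}
    - {"x":0,"y":0,"z":0.08,"ax":0,"ay":0,"az":0}
    - {"x":0,"y":0,"z":0.08,"ax":0,"ay":0,"az":0}

```text
t: 2.65
eef_pos: [0.3904, 0.0365, 0.155]
orientation: [-3.056, 0.008, -0.165]
force: [-0.5, -1.0, 0.7]
opening: 0.0856
grasp_force: 0.0
```

```bash
python3 - <<'E'
from h import *
s=state();c=capture("wrist");save("w1",c);print(s["eef_pos"],s["orientation"])
W=wristW(c,s);print(proj(c,[[.476,.303,.052],[.571,.277,.06]],W))
E
```

```text
[0.39038778 0.0365207  0.15496919] [-3.05572495  0.00771551 -0.16549709]
[[ -1.92669617 142.64074403]
 [-26.47221428  13.67378648]]
```

View pics/w1.png

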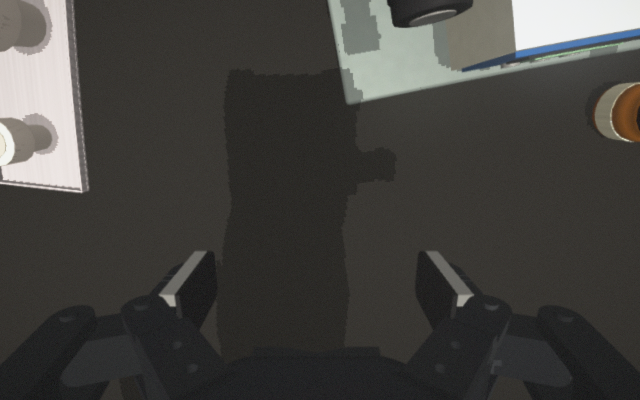

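The arm stopped short, and the tray is at the left edge of the wrist view. A joint limit is the likely cause, so I'll check the joints.

```bash
python3 -c "
from rig import state;print(state()['joint_positions'].round(3))"
```

```text
[-0.166  0.101 -0.61   0.866  0.086  3.141]
```

Call:
step_arm:
  rows:
    - {"x":0,"y":0,"z":-0.02,"ax":0,"ay":0,"az":-8.5}
    - {"x":0,"y":0,"z":-0.04,"ax":0,"ay":0,"az":-17}
    - {"x":0,"y":0,"z":-0.06,"ax":0,"ay":0,"az":-25.5}
    - {"x":0,"y":0,"z":-0.06,"ax":0,"ay":0,"az":-34}
    - {"x":0,"y":0,"z":-0.06,"ax":0,"ay":0,"az":-42.5}

```text
t: 3.2
eef_pos: [0.3933, 0.0308, 0.2198]
orientation: [-3.08, -0.06, 0.581]
force: [-1.0, -0.0, -0.7]
opening: 0.0855
grasp_force: 0.0
```

Call:
step_arm:
  rows:
    - {"x":0,"y":0,"z":0,"ax":0,"ay":0,"az":-8.5}
    - {"x":0,"y":0,"z":0,"ax":0,"ay":0,"az":-17}
    - {"x":0,"y":0,"z":0,"ax":0,"ay":0,"az":-25.5}
    - {"x":0,"y":0,"z":0,"ax":0,"ay":0,"az":-34}
    - {"x":0,"y":0,"z":0,"ax":0,"ay":0,"az":-42.5}

```text
t: 3.7
eef_pos: [0.3928, 0.031, 0.2192]
orientation: [-3.135, -0.086, 1.324]
force: [-0.4, -0.9, 0.4]
opening: 0.0854
grasp_force: 0.0
```

Call:
step_arm:
  rows:
    - {"x":0,"y":0,"z":0,"ax":0,"ay":0,"az":-8.5}
    - {"x":0,"y":0,"z":0,"ax":0,"ay":0,"az":-17}
    - {"x":0,"y":0,"z":0,"ax":0,"ay":0,"az":-25.5}
    - {"x":0,"y":0,"z":0,"ax":0,"ay":0,"az":-34}
    - {"x":0,"y":0,"z":0,"ax":0,"ay":0,"az":-42.5}

```text
t: 4.2
eef_pos: [0.3928, 0.031, 0.2193]
orientation: [3.088, -0.068, 2.068]
force: [0.5, 0.0, -0.3]
opening: 0.0854
grasp_force: 0.0
```

Call:
step_arm:
  rows:
    - {"x":0,"y":0,"z":0,"ax":0,"ay":0,"az":-8.5}
    - {"x":0,"y":0,"z":0,"ax":0,"ay":0,"az":-17}
    - {"x":0,"y":0,"z":0,"ax":0,"ay":0,"az":-25.5}
    - {"x":0,"y":0,"z":0,"ax":0,"ay":0,"az":-34}
    - {"x":0,"y":0,"z":0,"ax":0,"ay":0,"az":-42.5}

```text
t: 4.7
eef_pos: [0.3928, 0.031, 0.2192]
orientation: [3.057, -0.014, 2.808]
force: [-0.4, 0.4, 1.1]
opening: 0.0853
grasp_force: 0.0
```

```bash
cat >> h.py <<'E'
def delta(p,rpy,s=None):
    "shift (tool axes) and rotvec deg from the measured pose to a wanted TCP pose"
    s=s or state();R=Ro.from_euler("xyz",s["orientation"]);G=Ro.from_euler("xyz",rpy)
    return R.inv().apply(np.array(p)-s["eef_pos"]).round(4),np.degrees((R.inv()*G).as_rotvec()).round(2)
E
python3 -c "
from h import *
s=state();print(s['joint_positions'].round(3),s['eef_pos'],s['orientation'])
print(delta([.476,.303,.15],[np.pi,0,2.88]))"
```

```text
[-0.18   0.038 -0.499  1.034  0.086  0.154] [0.39281383 0.03096822 0.21924953] [ 3.05672845 -0.01399018  2.80842015]
(array([0.0094, 0.2774, 0.0932]), array([ 4.89, -0.63, -4.13]))
```

Call:
step_arm:
  rows:
    - {"x":0.002,"y":0.045,"z":0.01,"ax":1,"ay":-0.1,"az":-0.8}
    - {"x":0.004,"y":0.09,"z":0.025,"ax":2,"ay":-0.2,"az":-1.6}
    - {"x":0.006,"y":0.135,"z":0.04,"ax":3,"ay":-0.3,"az":-2.4}
    - {"x":0.007,"y":0.18,"z":0.06,"ax":4,"ay":-0.5,"az":-3.2}
    - {"x":0.008,"y":0.225,"z":0.08,"ax":4.9,"ay":-0.6,"az":-4.1}

```text
t: 5.2
eef_pos: [0.4618, 0.2545, 0.1584]
orientation: [3.141, -0.0, 2.874]
force: [2.0, -1.3, -0.1]
opening: 0.0855
grasp_force: 0.0
```

Call:
step_arm:
  rows:
    - {"x":0,"y":0.03,"z":0.005,"ax":0,"ay":0,"az":0}
    - {"x":0,"y":0.055,"z":0.005,"ax":0,"ay":0,"az":0}
    - {"x":0,"y":0.055,"z":0.005,"ax":0,"ay":0,"az":0}
    - {"x":0,"y":0.055,"z":0.005,"ax":0,"ay":0,"az":0}

```text
t: 5.6
eef_pos: [0.4753, 0.3055, 0.153]
orientation: [3.141, -0.002, 2.874]
force: [-0.3, -0.2, -0.2]
opening: 0.0855
grasp_force: 0.0
```

```bash
python3 - <<'E'
from h import *
s=state();c=capture("wrist");save("w2",c);print(s["eef_pos"],s["orientation"])
W=wristW(c,s);print(proj(c,[[.476,.303,.052],[.571,.277,.06]],W))
g=cv2.cvtColor(c["img"],cv2.COLOR_RGB2HSV)
print(delta([.476,.303,.15],[np.pi,0,2.88]))
E
```

```text
[0.47529079 0.30545625 0.15296668] [ 3.14140339e+00 -2.33017208e-03  2.87446403e+00]
[[311.91988246 202.67510746]
 [312.29046865 321.54863093]]
(array([-0.0013, -0.0015,  0.0028]), array([-0.  , -0.15, -0.37]))
```

View pics/w2.png

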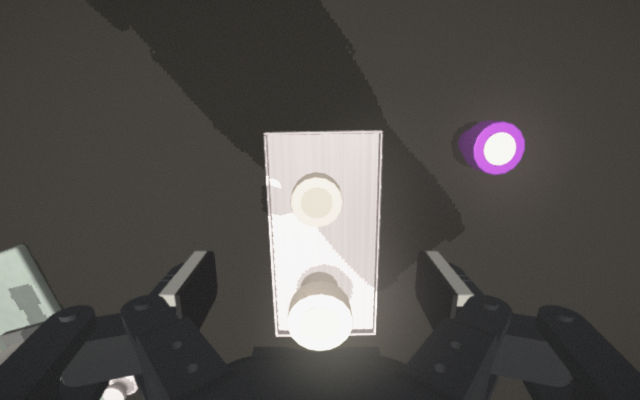

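The small stopper's head is centred at about (316.5,201), between the finger lines. The large stopper is at (321,318) and the purple one at (499,148).

```bash
python3 - <<'E'
from h import *
s=state();c=capture("wrist");W=wristW(c,s)
p=atz(c,(316.5,201),.052,W);print(p,atz(c,(265,132),.01,W),atz(c,(275.5,335),.01,W),atz(c,(382,131),.01,W),atz(c,(375.5,334),.01,W))
print(delta([p[0],p[1],.022],[np.pi,0,2.874]))
E
```

```text
[0.47538515 0.30601296 0.052     ] [0.41721445 0.27726831 0.01      ] [0.61009601 0.22651845 0.01      ] [0.44244358 0.37220178 0.01      ] [0.63571921 0.32338473 0.01      ]
(array([-0.0003,  0.0016,  0.1307]), array([-0.  , -0.16, -0.06]))
```

Call:
step_arm:
  rows:
    - {"x":0,"y":0.001,"z":0.03,"ax":0,"ay":0,"az":0}
    - {"x":0,"y":0.001,"z":0.06,"ax":0,"ay":0,"az":0}
    - {"x":0,"y":0.001,"z":0.09,"ax":0,"ay":0,"az":0}
    - {"x":0,"y":0.001,"z":0.12,"ax":0,"ay":0,"az":0}
    - {"x":0,"y":0.001,"z":0.131,"ax":0,"ay":0,"az":0}

```text
t: 6.2
eef_pos: [0.4732, 0.3044, 0.019]
orientation: [-3.139, -0.006, 2.872]
force: [0.3, 0.3, 0.8]
opening: 0.0855
grasp_force: 0.0
```

Call:
step_arm:
  rows:
    - {"x":0,"y":0,"z":0,"ax":0,"ay":0,"az":0}
    - {"x":0,"y":0,"z":0,"ax":0,"ay":0,"az":0}
    - {"x":0,"y":0,"z":0,"ax":0,"ay":0,"az":0}
    - {"x":0,"y":0,"z":0,"ax":0,"ay":0,"az":0}
    - {"x":0,"y":0,"z":0,"ax":0,"ay":0,"az":0}
  gripper: 1
  grip_force: 30

```text
t: 6.7
eef_pos: [0.4758, 0.3066, 0.0224]
orientation: [3.14, -0.001, 2.874]
force: [-0.6, -0.7, 7.6]
opening: 0.039
grasp_force: 29.4
```

Call:
step_arm:
  rows:
    - {"x":0,"y":0,"z":0,"ax":0,"ay":0,"az":0}
    - {"x":0,"y":0,"z":0,"ax":0,"ay":0,"az":0}
    - {"x":0,"y":0,"z":0,"ax":0,"ay":0,"az":0}
    - {"x":0,"y":0,"z":0,"ax":0,"ay":0,"az":0}
    - {"x":0,"y":0,"z":0,"ax":0,"ay":0,"az":0}

```text
t: 7.2
eef_pos: [0.4758, 0.3066, 0.0224]
orientation: [3.14, -0.001, 2.874]
force: [-0.0, -0.7, 7.1]
opening: 0.0393
grasp_force: 29.4
```

Call:
step_arm:
  rows:
    - {"x":0,"y":0,"z":-0.015,"ax":0,"ay":0,"az":0}
    - {"x":0,"y":0,"z":-0.05,"ax":0,"ay":0,"az":0}
    - {"x":0,"y":0,"z":-0.09,"ax":0,"ay":0,"az":0}
    - {"x":0,"y":0,"z":-0.13,"ax":0,"ay":0,"az":0}
    - {"x":0,"y":0,"z":-0.17,"ax":0,"ay":0,"az":0}

```text
t: 7.7
eef_pos: [0.4751, 0.3061, 0.1934]
orientation: [3.141, -0.002, 2.874]
force: [-0.4, 0.1, 0.2]
opening: 0.0391
grasp_force: 30.3
```

Call:
step_arm:
  rows:
    - {"x":0,"y":-0.01,"z":-0.035,"ax":0,"ay":0,"az":0}
    - {"x":0,"y":-0.03,"z":-0.07,"ax":0,"ay":0,"az":0}
    - {"x":0,"y":-0.05,"z":-0.1,"ax":0,"ay":0,"az":0}
    - {"x":0,"y":-0.08,"z":-0.12,"ax":0,"ay":0,"az":0}
    - {"x":0,"y":-0.11,"z":-0.12,"ax":0,"ay":0,"az":0}

```text
t: 8.2
eef_pos: [0.4474, 0.1996, 0.3145]
orientation: [3.139, 0.002, 2.874]
force: [0.4, -0.8, -1.7]
opening: 0.0392
grasp_force: 30.4
```

```bash
python3 -c "
from h import *
s=state();print(s['joint_positions'].round(3),s['eef_pos'],s['opening'])
print(delta([.568,-.144,.31],[np.pi,0,2.874]))"
```

```text
[ 2.690e-01  1.870e-01 -7.200e-02  1.309e+00  1.000e-03  5.360e-01] [0.44736687 0.19956134 0.31447099] 0.039165984062657505
(array([-0.207 , -0.2995,  0.004 ]), array([0.16, 0.12, 0.03]))
```

Call:
step_arm:
  rows:
    - {"x":-0.025,"y":-0.036,"z":0,"ax":0,"ay":0,"az":0}
    - {"x":-0.05,"y":-0.072,"z":0,"ax":0,"ay":0,"az":0}
    - {"x":-0.075,"y":-0.108,"z":0,"ax":0,"ay":0,"az":0}
    - {"x":-0.1,"y":-0.144,"z":0,"ax":0,"ay":0,"az":0}
    - {"x":-0.125,"y":-0.18,"z":0,"ax":0,"ay":0,"az":0}

```text
t: 8.7
eef_pos: [0.5196, -0.0085, 0.3115]
orientation: [-3.142, -0.002, 2.874]
force: [0.8, 1.2, -1.0]
opening: 0.0393
grasp_force: 30.4
```

Call:
step_arm:
  rows:
    - {"x":-0.02,"y":-0.03,"z":0,"ax":0,"ay":0,"az":0}
    - {"x":-0.04,"y":-0.06,"z":0,"ax":0,"ay":0,"az":0}
    - {"x":-0.06,"y":-0.09,"z":0,"ax":0,"ay":0,"az":0}
    - {"x":-0.08,"y":-0.118,"z":0.01,"ax":0,"ay":0,"az":0}
    - {"x":-0.08,"y":-0.118,"z":0.02,"ax":0,"ay":0,"az":0}

```text
t: 9.2
eef_pos: [0.5662, -0.1454, 0.2902]
orientation: [-3.14, -0.001, 2.87]
force: [-0.2, 0.1, -0.9]
opening: 0.0391
grasp_force: 30.4
```

```bash
python3 - <<'E'
from h import *
s=state();print(s['eef_pos'],s['orientation'])
r=lambda i,k:cv2.resize(i,None,fx=k,fy=k,interpolation=cv2.INTER_CUBIC)
t=capture("top")["img"][:,:,::-1];sc=capture("scene")["img"][:,:,::-1];w=capture("wrist")["img"][:,:,::-1]
cv2.imwrite("pics/m1.png",np.hstack([r(sc[160:260,170:265],4)[:400],r(t[130:230,375:475],4)]))
cv2.imwrite("pics/w3.png",w)
E
```

```text
[ 0.56619299 -0.14543375  0.29017528] [-3.14024843e+00 -1.33313725e-03  2.87018397e+00]
```

View pics/m1.png

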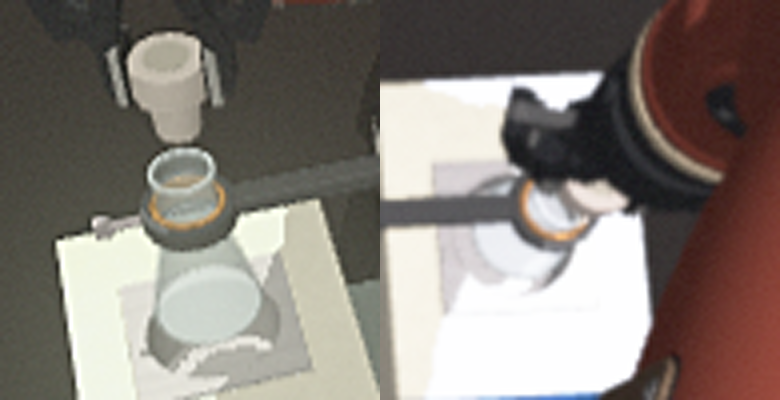

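View pics/w3.png

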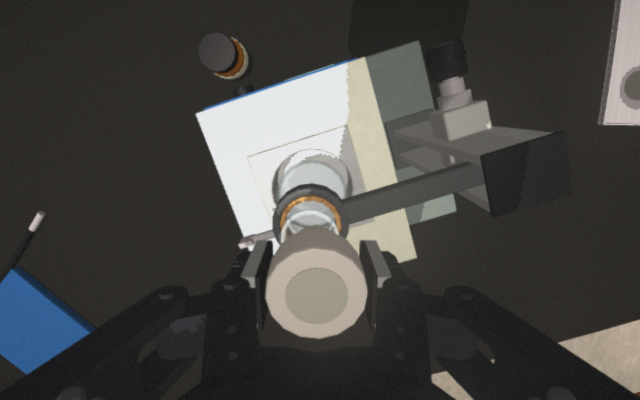

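The scene crop shows the stopper held upright over the flask, with its plug end at crop (177,131) and the rim at (181,171). In the wrist view the held head at (317,296) covers part of the rim, near (310,225). I'll back off 45 mm so the whole mouth is visible.

Call:
step_arm:
  rows:
    - {"x":-0.02,"y":0,"z":0,"ax":0,"ay":0,"az":0}
    - {"x":-0.045,"y":0,"z":0,"ax":0,"ay":0,"az":0}
    - {"x":-0.045,"y":0,"z":0,"ax":0,"ay":0,"az":0}
    - {"x":-0.045,"y":0,"z":0,"ax":0,"ay":0,"az":0}

```text
t: 9.75
eef_pos: [0.6084, -0.1525, 0.2905]
orientation: [-3.141, -0.003, 2.875]
force: [-1.1, -0.0, -0.7]
opening: 0.039
grasp_force: 30.4
```

```bash
python3 - <<'E'
from h import *
s=state();print(s['eef_pos'],s['orientation'])
c=capture("wrist");W=wristW(c,s);w=c["img"][:,:,::-1]
np.save("w4.npy",c["img"])
import pickle;pickle.dump((s,c),open("w4.pkl","wb"))
g=cv2.resize(w[60:360,200:500],None,fx=2,fy=2,interpolation=cv2.INTER_CUBIC)
cv2.imwrite("pics/w4.png",g)
print(proj(c,[[.568,-.145,.245]],W))
sc=capture("scene")
for uv,z in(((211.1,173.1),.3198),((213.8,192.4),.2698)):print(atz(sc,uv,z))
E
```

```text
[ 0.60840788 -0.15247055  0.29054297] [-3.14143928 -0.00322261  2.87504746]
[[308.42012744 157.38557438]]
[ 0.56531903 -0.1437352   0.3198    ]
[ 0.56692608 -0.14616284  0.2698    ]
```

View pics/w4.png

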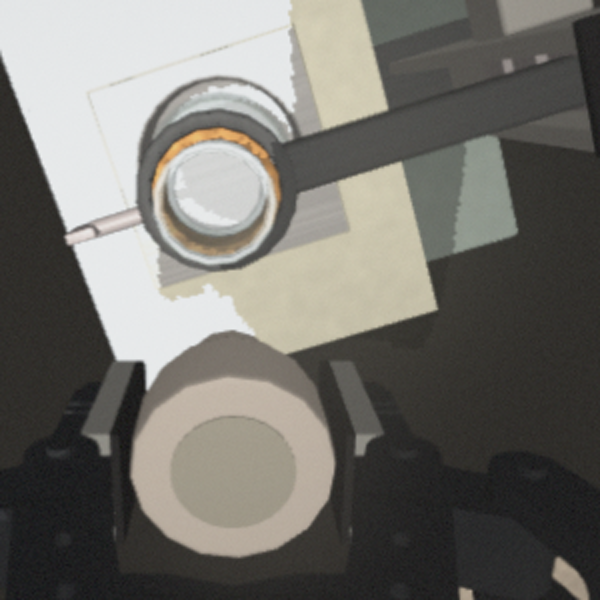

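The mouth is now fully visible. The rim's outer circle is centred at crop (217,202.5), pixel (308.3,161), and the held head at crop (233.5,466.5), pixel (316.5,293). The two readings together cancel the camera bias.

```bash
python3 - <<'E'
from h import *
import pickle
s,c=pickle.load(open("w4.pkl","rb"));W=wristW(c,s)
print("rim",atz(c,(308.3,161),.245,W),"head",atz(c,(316.5,293),.3201,W),"tcp",s["eef_pos"])
# inner bore check
for r in(0,):pass
s3=dict(s,eef_pos=np.array([.56619,-.14543,.29018]),orientation=np.array([-3.14025,-.00133,2.87018]));W3=wristW(c,s3)
print("col",[atz(c,p,.249,W3).round(4) for p in((482,158),(565,132),(570,192),(492,214))])
print("knob front-top edge z.17",atz(c,(447,58),.165,W3),"rim w3",atz(c,(311,217),.222,W3))
print("housing",[atz(c,p,.12,W3).round(4) for p in((197,113),(365,58))])
E
```

```text
rim [ 0.56995938 -0.14561856  0.245     ] head [ 0.60895509 -0.15163904  0.3201    ] tcp [ 0.60840788 -0.15247055  0.29054297]
col [array([ 0.5513, -0.0443,  0.249 ]), array([0.5493, 0.0041, 0.249 ]), array([0.5851, 0.0042, 0.249 ]), array([ 0.5857, -0.0432,  0.249 ])]
knob front-top edge z.17 [ 0.49165208 -0.02123437  0.165     ] rim w3 [ 0.56741338 -0.1484213   0.222     ]
housing [array([ 0.4757, -0.2321,  0.12  ]), array([ 0.4714, -0.0737,  0.12  ])]
```

```bash
python3 -c "
from h import *
print(delta([.570,-.147,.290],[np.pi,0,2.874]))"
```

```text
(array([ 0.0381, -0.0045,  0.0008]), array([-0.01, -0.18,  0.03]))
```

Call:
step_arm:
  rows:
    - {"x":0.019,"y":-0.002,"z":0,"ax":0,"ay":-0.1,"az":0}
    - {"x":0.038,"y":-0.0045,"z":0.001,"ax":0,"ay":-0.2,"az":0}
    - {"x":0.038,"y":-0.0045,"z":0.001,"ax":0,"ay":-0.2,"az":0}
    - {"x":0.038,"y":-0.0045,"z":0.001,"ax":0,"ay":-0.2,"az":0}

```text
t: 10.25
eef_pos: [0.5704, -0.1476, 0.29]
orientation: [-3.141, 0.001, 2.874]
force: [0.9, -0.2, -0.1]
opening: 0.0391
grasp_force: 30.4
```

Call:
step_arm:
  rows:
    - {"x":0,"y":0,"z":0.008,"ax":0,"ay":0,"az":0}
    - {"x":0,"y":0,"z":0.016,"ax":0,"ay":0,"az":0}
    - {"x":0,"y":0,"z":0.024,"ax":0,"ay":0,"az":0}
    - {"x":0,"y":0,"z":0.03,"ax":0,"ay":0,"az":0}
    - {"x":0,"y":0,"z":0.03,"ax":0,"ay":0,"az":0}

```text
t: 10.75
eef_pos: [0.5702, -0.1477, 0.2577]
orientation: [-3.142, -0.002, 2.874]
force: [-1.2, 0.1, -0.5]
opening: 0.0396
grasp_force: 30.4
```

Call:
step_arm:
  rows:
    - {"x":0,"y":0,"z":0.003,"ax":0,"ay":0,"az":0}
    - {"x":0,"y":0,"z":0.006,"ax":0,"ay":0,"az":0}
    - {"x":0,"y":0,"z":0.009,"ax":0,"ay":0,"az":0}
    - {"x":0,"y":0,"z":0.012,"ax":0,"ay":0,"az":0}
    - {"x":0,"y":0,"z":0.012,"ax":0,"ay":0,"az":0}

```text
t: 11.25
eef_pos: [0.5705, -0.1479, 0.2467]
orientation: [-3.141, -0.0, 2.874]
force: [0.0, -0.2, -0.5]
opening: 0.0393
grasp_force: 30.4
```

Call:
step_arm:
  rows:
    - {"x":0,"y":0,"z":0.002,"ax":0,"ay":0,"az":0}
    - {"x":0,"y":0,"z":0.004,"ax":0,"ay":0,"az":0}
    - {"x":0,"y":0,"z":0.006,"ax":0,"ay":0,"az":0}
    - {"x":0,"y":0,"z":0.006,"ax":0,"ay":0,"az":0}

```text
t: 11.65
eef_pos: [0.5706, -0.1479, 0.2408]
orientation: [-3.141, -0.0, 2.874]
force: [0.3, 0.5, -0.5]
opening: 0.0396
grasp_force: 30.4
```

Call:
step_arm:
  rows:
    - {"x":0,"y":0,"z":0.001,"ax":0,"ay":0,"az":0}
    - {"x":0,"y":0,"z":0.002,"ax":0,"ay":0,"az":0}
    - {"x":0,"y":0,"z":0.003,"ax":0,"ay":0,"az":0}
    - {"x":0,"y":0,"z":0.003,"ax":0,"ay":0,"az":0}

```text
t: 12.05
eef_pos: [0.5706, -0.1478, 0.2379]
orientation: [-3.141, -0.0, 2.874]
force: [-1.2, 0.6, -0.5]
opening: 0.0391
grasp_force: 30.4
```

Call:
step_arm:
  rows:
    - {"x":0,"y":0,"z":0.0005,"ax":0,"ay":0,"az":0}
    - {"x":0,"y":0,"z":0.001,"ax":0,"ay":0,"az":0}
    - {"x":0,"y":0,"z":0.001,"ax":0,"ay":0,"az":0}
    - {"x":0,"y":0,"z":0.001,"ax":0,"ay":0,"az":0}

```text
t: 12.45
eef_pos: [0.5707, -0.1479, 0.2372]
orientation: [-3.141, 0.0, 2.874]
force: [-1.4, 0.7, 1.5]
opening: 0.0391
grasp_force: 30.5
```

Call:
step_arm:
  rows:
    - {"x":0,"y":0,"z":0.0007,"ax":0,"ay":0,"az":0}
    - {"x":0,"y":0,"z":0.0007,"ax":0,"ay":0,"az":0}

```text
t: 12.65
eef_pos: [0.5707, -0.1479, 0.2369]
orientation: [-3.141, 0.001, 2.874]
force: [-1.7, 2.1, 5.9]
opening: 0.0391
grasp_force: 31.0
```

Call:
step_arm:
  rows:
    - {"x":0,"y":0,"z":0,"ax":0,"ay":0,"az":0}
    - {"x":0,"y":0,"z":0,"ax":0,"ay":0,"az":0}
    - {"x":0,"y":0,"z":0,"ax":0,"ay":0,"az":0}
    - {"x":0,"y":0,"z":0,"ax":0,"ay":0,"az":0}
    - {"x":0,"y":0,"z":0,"ax":0,"ay":0,"az":0}
  gripper: 0

```text
t: 13.15
eef_pos: [0.5707, -0.1479, 0.2363]
orientation: [-3.141, 0.0, 2.874]
force: [-0.4, 0.1, -0.0]
opening: 0.0853
grasp_force: 0.0
```

Call:
step_arm:
  rows:
    - {"x":0,"y":0,"z":-0.015,"ax":0,"ay":0,"az":0}
    - {"x":0,"y":0,"z":-0.04,"ax":0,"ay":0,"az":0}
    - {"x":0,"y":0,"z":-0.07,"ax":0,"ay":0,"az":0}
    - {"x":0,"y":0,"z":-0.1,"ax":0,"ay":0,"az":0}
    - {"x":0,"y":0,"z":-0.1,"ax":0,"ay":0,"az":0}

```text
t: 13.65
eef_pos: [0.5721, -0.1484, 0.3405]
orientation: [-3.141, 0.006, 2.874]
force: [0.1, 0.1, -0.9]
opening: 0.0856
grasp_force: 0.0
```

```bash
python3 - <<'E'
from h import *
s=state();c=capture("wrist");W=wristW(c,s);sc=capture("scene")
import pickle;pickle.dump((s,c),open("w5.pkl","wb"))
print(s['eef_pos'],s['orientation'],s['joint_positions'].round(2))
w=c["img"][:,:,::-1].copy()
R=cv2.resize(sc["img"][160:260,170:240,::-1],None,fx=4,fy=4,interpolation=cv2.INTER_CUBIC)
cv2.imwrite("pics/m2.png",np.hstack([w[:,60:580],R]))
print(proj(c,[[.570,-.147,.267],[.492,-.019,.165]],W), proj(sc,[[.570,-.147,.245],[.570,-.147,.267]]))
E
```

```text
[ 0.57214699 -0.1484468   0.3404618 ] [-3.14063607  0.00644308  2.873681  ] [-0.38  0.39  0.27  1.45 -0.   -0.11]
[[316.06569141 207.45913568]
 [431.30723916  56.54352435]] [[215.36054337 202.11651351]
 [213.76186613 194.41739825]]
```

View pics/m2.png

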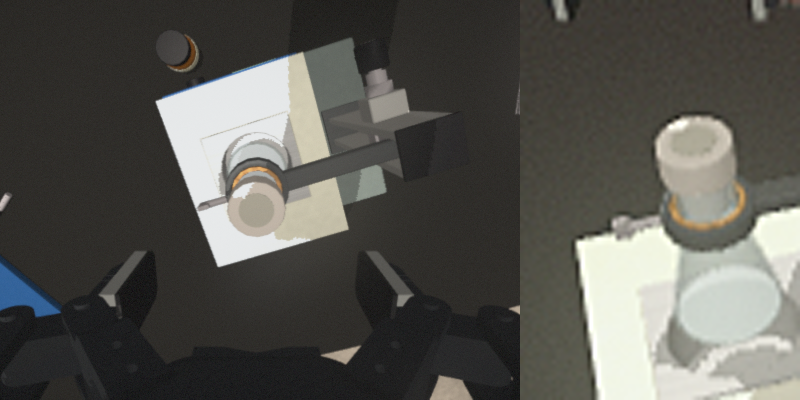

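The stopper sits upright with its head flush on the rim: scene crop (695,155), wrist crop (257,210). The knob shows at wrist pixel (431,54), which agrees with the geometric estimate of (0.493, -0.0195, 0.165). Now for the knob.

Call:
step_arm:
  rows:
    - {"x":0.022,"y":0.02,"z":0,"ax":0,"ay":0,"az":-3.3}
    - {"x":0.044,"y":0.04,"z":0,"ax":0,"ay":0,"az":-6.6}
    - {"x":0.066,"y":0.06,"z":0,"ax":0,"ay":0,"az":-9.9}
    - {"x":0.088,"y":0.08,"z":0,"ax":0,"ay":0,"az":-13.2}
    - {"x":0.11,"y":0.102,"z":0,"ax":0,"ay":0,"az":-16.3}

```text
t: 14.25
eef_pos: [0.4903, -0.0195, 0.335]
orientation: [3.141, -0.002, -3.123]
force: [-0.2, 1.3, 0.5]
opening: 0.0856
grasp_force: 0.0
```

Call:
step_arm:
  rows:
    - {"x":0,"y":0,"z":0,"ax":0,"ay":0,"az":0}
    - {"x":0,"y":0,"z":0,"ax":0,"ay":0,"az":0}

```text
t: 14.45
eef_pos: [0.4913, -0.0201, 0.3357]
orientation: [-3.141, -0.001, -3.125]
force: [-0.5, 0.3, -0.2]
opening: 0.0855
grasp_force: 0.0
```

```bash
python3 - <<'E'
from h import *
s=state();print(s['eef_pos'],s['orientation'])
print(delta([.493,-.0195,.30],[np.pi,0,np.pi+.0175]))
c=capture("wrist");W=wristW(c,s);save("w6",c)
print(proj(c,[[.481,-.0195,.179],[.505,-.0195,.179],[.493,-.0335,.165],[.493,-.0055,.165]],W).round(1))
# black knob mask
g=cv2.cvtColor(c["img"],cv2.COLOR_RGB2GRAY);u,v=proj(c,[[.493,-.0195,.179]],W)[0].round().astype(int);print(u,v)
for r in range(v-36,v+44,6):print(r,g[r,u-44:u+45:4])
E
```

```text
[ 0.49125149 -0.02006711  0.33571657] [-3.14126309e+00 -7.62404159e-04 -3.12452735e+00]
(array([-0.0018,  0.0005,  0.0357]), array([-0.02, -0.04, -0.02]))
[[315.5 173.1]
 [315.1 198.6]
 [300.7 182.4]
 [330.  182.9]]
315 186
150 [103 103 103 106 138 154 152 153 152 150 156 155 156 155 156 157 156 140
  34  38  37  38  35]
156 [104 104 103 103 135 152 154 152 154 153 152 154 156 154 155 156 154 100
  39  38  39  38  38]
162 [108 103 103 104 136 152 150 150 151 150 153 154 104 106 105 107 106 100
  40  42  36  41  39]
168 [108 104 106 105 135 152 152 150 141  74  75  75  73  63  75 105 105  98
  37  37  41  41  39]
174 [111 105 104 104 136 111 103 108  34  38  52  64  55  42  33  99 105 101
  39  39  39  39  39]
180 [118 106 104 105 137 103 105 101  39  38  45  58  42  34  35  90 102  99
  39  39  38  42  39]
186 [145 105 103 107 130 108 106 104  31  41  51  40  38  36  34  94 104 100
  40  38  42  41  39]
192 [162 104 106 104 101 150 115  77  34  33  38  42  40  34  36  73  76  99
  41  41  40  40  37]
198 [189 105 105 107 105 153 128 107 106 109 124 124 127 120  82  83  73 100
  44  39  41  42  40]
204 [205 105 105 106 105 153 127 101 105 105 135 144 143 124  96  97  76 101
  41  40  40  40  40]
210 [220 107 106 108 107 152 131 101 100 106 120 136 139 136 116  97  84  97
  41  43  41  42  41]
216 [230 104 106 108 107 113 113  97  98 141 142 140 139 117  94  96  95 102
  42  45  43  40  41]
222 [231 107 107 108 106 109 108 123 144 145 143 144 145 145 148 147  98 100
  44  41  44  43  41]
228 [232 107 105 107 109 151 128 173 224 222 158 155 156 157 156 156  98  98
  41  43  41  43  41]
```

Call:
step_arm:
  rows:
    - {"x":0,"y":0.0,"z":0.035,"ax":0,"ay":0,"az":0}
    - {"x":0,"y":0.0,"z":0.07,"ax":0,"ay":0,"az":0}
    - {"x":0,"y":0.0,"z":0.1,"ax":0,"ay":0,"az":0}
    - {"x":0,"y":0.0,"z":0.13,"ax":0,"ay":0,"az":0}
    - {"x":0,"y":0.0,"z":0.15,"ax":0,"ay":0,"az":0}

```text
t: 15.0
eef_pos: [0.4909, -0.0212, 0.1837]
orientation: [3.141, -0.003, -3.127]
force: [0.3, -0.2, -0.8]
opening: 0.0851
grasp_force: 0.0
```

Call:
step_arm:
  rows:
    - {"x":0,"y":0,"z":0.015,"ax":0,"ay":0,"az":0}
    - {"x":0,"y":0,"z":0.03,"ax":0,"ay":0,"az":0}
    - {"x":0,"y":0,"z":0.043,"ax":0,"ay":0,"az":0}
    - {"x":0,"y":0,"z":0.043,"ax":0,"ay":0,"az":0}
    - {"x":0,"y":0,"z":0.043,"ax":0,"ay":0,"az":0}

```text
t: 15.5
eef_pos: [0.4917, -0.0211, 0.1431]
orientation: [-3.141, -0.001, -3.126]
force: [-0.3, -0.8, -0.3]
opening: 0.0853
grasp_force: 0.0
```

Call:
step_arm:
  rows:
    - {"x":0,"y":0,"z":0,"ax":0,"ay":0,"az":0}
    - {"x":0,"y":0,"z":0,"ax":0,"ay":0,"az":0}
    - {"x":0,"y":0,"z":0,"ax":0,"ay":0,"az":0}
    - {"x":0,"y":0,"z":0,"ax":0,"ay":0,"az":0}
    - {"x":0,"y":0,"z":0,"ax":0,"ay":0,"az":0}
  gripper: 1
  grip_force: 90

```text
t: 16.0
eef_pos: [0.4919, -0.0204, 0.1439]
orientation: [-3.141, 0.001, -3.125]
force: [0.2, 0.4, 4.7]
opening: 0.026
grasp_force: 87.9
```

Call:
step_arm:
  rows:
    - {"x":0,"y":0,"z":0,"ax":0,"ay":0,"az":0}
    - {"x":0,"y":0,"z":0,"ax":0,"ay":0,"az":0}
    - {"x":0,"y":0,"z":0,"ax":0,"ay":0,"az":0}
    - {"x":0,"y":0,"z":0,"ax":0,"ay":0,"az":0}
    - {"x":0,"y":0,"z":0,"ax":0,"ay":0,"az":0}

```text
t: 16.5
eef_pos: [0.4919, -0.0204, 0.1439]
orientation: [-3.141, 0.001, -3.125]
force: [-1.5, 0.4, 5.7]
opening: 0.0258
grasp_force: 88.0
```

Call:
step_arm:
  rows:
    - {"x":0.003,"y":0,"z":0,"ax":0,"ay":0,"az":0}
    - {"x":0.006,"y":0,"z":0,"ax":0,"ay":0,"az":0}
    - {"x":0.009,"y":0,"z":0,"ax":0,"ay":0,"az":0}
    - {"x":0.012,"y":0,"z":0,"ax":0,"ay":0,"az":0}
    - {"x":0.014,"y":0,"z":0,"ax":0,"ay":0,"az":0}

```text
t: 17.0
eef_pos: [0.4813, -0.0208, 0.1443]
orientation: [-3.141, 0.007, -3.125]
force: [12.6, 1.3, -6.0]
opening: 0.0262
grasp_force: 88.5
```

Call:
step_arm:
  rows:
    - {"x":0.001,"y":0,"z":0,"ax":0,"ay":0,"az":0}
    - {"x":0.001,"y":0,"z":0,"ax":0,"ay":0,"az":0}

```text
t: 17.2
eef_pos: [0.4804, -0.0208, 0.1443]
orientation: [-3.141, 0.007, -3.125]
force: [13.3, 1.7, -5.3]
opening: 0.0259
grasp_force: 88.6
```

Call:
step_arm:
  rows:
    - {"x":0.001,"y":0,"z":0,"ax":0,"ay":0,"az":0}
    - {"x":0.003,"y":0,"z":0,"ax":0,"ay":0,"az":0}
    - {"x":0.004,"y":0,"z":0,"ax":0,"ay":0,"az":0}
    - {"x":0.004,"y":0,"z":0,"ax":0,"ay":0,"az":0}

```text
t: 17.6
eef_pos: [0.4779, -0.0209, 0.1445]
orientation: [-3.141, 0.01, -3.124]
force: [18.8, 1.7, -9.1]
opening: 0.0259
grasp_force: 89.0
```

Call:
step_arm:
  rows:
    - {"x":0.002,"y":0,"z":0,"ax":0,"ay":0,"az":0}
    - {"x":0.002,"y":0,"z":0,"ax":0,"ay":0,"az":0}
    - {"x":0.002,"y":0,"z":0,"ax":0,"ay":0,"az":0}
    - {"x":0.002,"y":0,"z":0,"ax":0,"ay":0,"az":0}
    - {"x":0.002,"y":0,"z":0,"ax":0,"ay":0,"az":0}

```text
t: 18.1
eef_pos: [0.4779, -0.021, 0.1447]
orientation: [-3.141, 0.013, -3.124]
force: [27.5, 3.4, -15.0]
opening: 0.0259
grasp_force: 89.6
```

Call:
step_arm:
  rows:
    - {"x":0,"y":0,"z":0,"ax":0,"ay":0,"az":0}
    - {"x":0,"y":0,"z":0,"ax":0,"ay":0,"az":0}
    - {"x":0,"y":0,"z":0,"ax":0,"ay":0,"az":0}
    - {"x":0,"y":0,"z":0,"ax":0,"ay":0,"az":0}
    - {"x":0,"y":0,"z":0,"ax":0,"ay":0,"az":0}

```text
t: 18.6
eef_pos: [0.4779, -0.021, 0.1447]
orientation: [-3.141, 0.014, -3.124]
force: [28.1, 3.8, -15.6]
opening: 0.0261
grasp_force: 89.6
```

Call:
step_arm:
  rows:
    - {"x":0,"y":0,"z":0,"ax":0,"ay":0,"az":0}
    - {"x":0,"y":0,"z":0,"ax":0,"ay":0,"az":0}
    - {"x":0,"y":0,"z":0,"ax":0,"ay":0,"az":0}
    - {"x":0,"y":0,"z":0,"ax":0,"ay":0,"az":0}
    - {"x":0,"y":0,"z":0,"ax":0,"ay":0,"az":0}

```text
t: 19.1
eef_pos: [0.4779, -0.021, 0.1447]
orientation: [-3.142, 0.014, -3.124]
force: [27.5, 2.4, -15.6]
opening: 0.0256
grasp_force: 89.6
```

Call:
step_arm:
  rows:
    - {"x":0,"y":0,"z":0,"ax":0,"ay":0,"az":0}
    - {"x":0,"y":0,"z":0,"ax":0,"ay":0,"az":0}
    - {"x":0,"y":0,"z":0,"ax":0,"ay":0,"az":0}
    - {"x":0,"y":0,"z":0,"ax":0,"ay":0,"az":0}
    - {"x":0,"y":0,"z":0,"ax":0,"ay":0,"az":0}

```text
t: 19.6
eef_pos: [0.4779, -0.021, 0.1447]
orientation: [-3.142, 0.014, -3.124]
force: [27.7, 3.6, -15.9]
opening: 0.0256
grasp_force: 89.6
```

```bash
cat > chk.py <<'E'
from h import *
# the stopper head's position in the scene: cream vs dark background, template from before (m2 crop)
c=capture("scene");im=cv2.cvtColor(c["img"],cv2.COLOR_RGB2BGR)
ref=cv2.imread("pics/m2.png")[:,520:];ref=cv2.resize(ref,None,fx=.25,fy=.25,interpolation=cv2.INTER_AREA)
T=ref[27:62,32:58] # head, neck and clamp ring
r=cv2.matchTemplate(im[150:290,170:260],T,cv2.TM_CCOEFF_NORMED);_,v,_,l=cv2.minMaxLoc(r)
print("score",round(v,3),"shift px",(l[0]+170-202,l[1]+150-187))
for d in(0,.03,.06):print(d,(proj(c,[[.5705,-.148,.267-d]])-proj(c,[[.5705,-.148,.267]])).round(1))
s=state();print(s["t"],s["eef_pos"],s["force"],s["opening"],s["grasp_force"])
E
python3 chk.py
```

```text
score 0.45 shift px (29, 18)
0 [[0. 0.]]
0.03 [[ 2.2 10.4]]
0.06 [[ 4.3 20.4]]
19.65 [ 0.47791949 -0.02097165  0.14471656] [ 27.81220371   1.77592336 -16.43773339] 0.02577028546258334 89.63672161102295
```

The knob is at its stop: 14 mm of travel, 28 N against a 16 N spring. Next I'll wait a little longer and check that the lift is down, using a head-only match.

Call:
step_arm:
  rows:
    - {"x":0,"y":0,"z":0,"ax":0,"ay":0,"az":0}
    - {"x":0,"y":0,"z":0,"ax":0,"ay":0,"az":0}
    - {"x":0,"y":0,"z":0,"ax":0,"ay":0,"az":0}
    - {"x":0,"y":0,"z":0,"ax":0,"ay":0,"az":0}
    - {"x":0,"y":0,"z":0,"ax":0,"ay":0,"az":0}

```text
t: 20.15
eef_pos: [0.4779, -0.021, 0.1447]
orientation: [-3.142, 0.014, -3.124]
force: [26.5, 3.5, -15.6]
opening: 0.0257
grasp_force: 89.6
```

```bash
cat > chk2.py <<'E'
from h import *
c=capture("scene");im=cv2.cvtColor(c["img"],cv2.COLOR_RGB2BGR);save("s9",c)
ref=cv2.imread("pics/m2.png")[:,520:];ref=cv2.resize(ref,None,fx=.25,fy=.25,interpolation=cv2.INTER_AREA)
T=ref[28:50,33:55]
m=np.zeros(T.shape[:2],np.float32);h=T.astype(int).sum(2)>250;m[h]=1
r=cv2.matchTemplate(im[150:260,190:250].astype(np.float32),T.astype(np.float32),cv2.TM_SQDIFF,mask=np.dstack([m]*3))
_,_,l,_=cv2.minMaxLoc(r);o=np.array([190-203,150-188])
print("head shift",l+o,"rms",np.sqrt(r.min()/m.sum()/3))
# the dark clamp ring / arm: dark pixels columns right of the neck
g=cv2.cvtColor(im,cv2.COLOR_BGR2GRAY)
for v in range(180,262,4):print(v,g[v,194:262:4])
E
python3 chk2.py
```

```text
head shift [ 6 29] rms 36.174305
180 [62 61 68 61 67 65 61 69 68 65 66 63 58 59 53 65 57]
184 [66 67 67 68 66 68 70 68 69 68 70 72 66 60 61 66 56]
188 [66 71 71 69 71 74 70 74 70 73 69 71 70 71 65 65 62]
192 [73 71 73 73 74 76 73 76 73 76 76 72 72 71 70 72 61]
196 [72 72 75 73 73 74 74 77 79 80 73 75 77 76 77 75 68]
200 [77 77 76 80 79 76 81 80 79 80 79 80 83 78 77 77 76]
204 [76 77 79 79 81 83 80 81 82 77 83 82 80 78 80 77 79]
208 [ 79  81  81  82  84  80  68  75  84  79  68 155 237 250  76  83  83]
212 [ 81  84  86  82 147 215 218 236 232 243 241 241 240 240 136  84  86]
216 [ 73  61 196 235 238 218 218 187 149 240 240 241 242 240 252  87  84]
220 [241 240 240 239 215 242 243 207 142 241 241 241 242 249 220 119 128]
224 [240 241 240 240 153 173 171 165 150 171 192 118 126 133 132 124 105]
228 [239 241 240 241 137 156 169 163 166 107 135 116 100  87 157 249  88]
232 [241 243 220 221 126 144 172 169 169 116 147 220 200 241 242 247 174]
236 [241 198 154 212 118 139 138 138 109  97 158 143 169 196 198 199 166]
240 [241 241 219 228 142 139 104 102 160 167 157 150 161 236 232 241 253]
244 [240 241 221 178 141 159 167 196 220 218 178 143 219 225 242 241 243]
248 [240 241 205 231 136 152 227 213 212 210 206 221 221 220 242 241 241]
252 [240 241 245 226 221 221 214 213 213 213 222 220 210 175 243 241 241]
256 [240 241 243 226 224 224 226 225 202 192 228 245 242 241 241 241 241]
260 [241 240 242 225 203 195 235 245 243 241 242 241 241 240 241 241 241]
```

Call:
step_arm:
  rows:
    - {"x":0,"y":0,"z":0,"ax":0,"ay":0,"az":0}
    - {"x":0,"y":0,"z":0,"ax":0,"ay":0,"az":0}
    - {"x":0,"y":0,"z":0,"ax":0,"ay":0,"az":0}
    - {"x":0,"y":0,"z":0,"ax":0,"ay":0,"az":0}
    - {"x":0,"y":0,"z":0,"ax":0,"ay":0,"az":0}

```text
t: 20.7
eef_pos: [0.478, -0.021, 0.1447]
orientation: [-3.141, 0.014, -3.124]
force: [27.6, 3.5, -15.8]
opening: 0.0258
grasp_force: 89.6
```

```bash
python3 - <<'E'
from h import *
G=lambda p:cv2.GaussianBlur(cv2.imread(p,0),(0,0),1).astype(np.float32)
a=G("pics/scene0.png");old=G("pics/s9.png");c=capture("scene");save("s10",c);b=G("pics/s10.png")
print("moving?",np.abs(b-old)[195:270,190:265].max())
# clamp arm between ring and column: darkest-band rows at cols 235-248, before and after
def band(g,u,lo,hi): 
    col=g[lo:hi,u];w=np.clip(190-col,0,None);return lo+(w*np.arange(hi-lo)).sum()/w.sum()
d=lambda dz:[proj(c,[[.5705,y,.215-dz]])[0].round(1).tolist() for y in(-.10,-.07)]
print(d(0),d(.03),d(.06))
for u in(236,242,248):print(u,"after",b[214:236:1,u].astype(int))
# rim of dark ring and head top along the axis column, after
print(b[204:240,217].astype(int)); print(proj(c,[[.5705,-.148,.207],[.5505,-.148,.207],[.5905,-.148,.207]]).round(1).tolist())
E
```

```text
moving? 2.0
[[239.2, 208.3], [252.7, 205.7]] [[240.7, 217.9], [253.9, 215.3]] [[242.1, 227.1], [255.0, 224.5]]
236 after [240 240 240 240 240 240 241 240 232 205 165 138 131 129 123 113 116 141
 170 175 164 155]
242 after [239 240 240 240 240 241 241 229 196 156 134 130 126 116 108 125 169 205
 219 221 212 194]
248 after [237 240 241 241 241 238 220 181 144 129 128 122 111 109 141 197 234 242
 242 236 223 208]
[ 81  82  82  84 104 155 206 225 223 219 217 217 217 217 218 224 230 224
 201 180 173 172 172 171 170 170 170 170 169 166 157 146 136 127 116 110]
[[217.6, 215.1], [216.5, 208.9], [218.6, 221.4]]
```

The lift is at rest and fully down. The clamp arm is at row 226.5 (227.1 predicted for 60 mm), and the stopper head's top spans rows 209 to 221 (208.9 to 221.4 predicted when seated).

```bash
python3 -c "
from rig import finish_job;print(finish_job())"
```

```text
the job is handed in; nothing more can be done
None
```

The small stopper is seated upright in the flask neck, the lift is fully down in the block, and the gripper still holds the knob out against its stop; the job was handed in at about 21 s, and I saw no contact with the large stopper, jar or weight.

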